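# Fit the ram of a cobbler's hole-punch press

### The arm

A 7-joint arm with a two-finger parallel gripper is mounted at the origin on the work surface. World frame = base frame: x ahead of the robot, y to its left, z up, the work surface at z = 0. Lengths are in m, angles in rad, forces in N, time in s.
With the tool pointing down it reaches from about 0.35 to 0.9 m from the base axis. Payload 7.2 kg.
Tool frame: the origin (TCP) lies midway between the tips of the shut fingers; the grasp point (between the pads) lies 19 mm behind it; z points along the fingers, y is the line along which they close (so a half turn about z gives the same grasp; the last joint's range is limited). The gripper opens to 88 mm and grips with 3 to 60 N. Pads are 20 mm wide; open, the fingers measure 115 mm over their backs; the gripper's body (75 mm by 178 mm) begins 61 mm behind the grasp point.
Start: joints at [-1.283, 0.411, -0.013, 1.596, 0.006, 1.134, -0.082], TCP at [0.218, 0.586, 0.223] pointing down, gripper open.
Joint ranges: [-2.95, 2.95], [-0.29, 1.99], [-1.47, 1.44], [0.14, 2.54], [-1.03, 4.17], [0.13, 1.85], [-2.86, 2.86]. Speed limits (rad/s): [2.39, 2.39, 3.01, 3.01, 3.14, 3.14, 3.14].

### API

Orientations are given as a rotation vector (axis times angle).
In Python, from workcell import * gives the robot as it stands. The module is installed in compiled form; this text tells all that it offers.
- The arm moves only by the tool apply_moves, never from a script. Its arguments are lists of equal length, an entry for each row: "translation": the shift along the tool's x, y, z in mm, a list of three; "delta_rot": the turn, a rotation vector about the tool's x, y, z in degrees, a list of three. In form: {"translation": [[tx, ty, tz], ...], "delta_rot": [[ax, ay, az], ...]}. A call has 1 to 5 rows; each row is the pose to reach, as a shift and turn from the pose commanded when the call began, along the tool's axes at that moment; what a row does not reach only later rows make up. A row lasts 1/8 s, in which the tool goes at most 62.5 mm and 10.7 degrees, less where a joint would pass 70% of its speed; a pose out of reach is approached as far as the arm can. A call with a gripper value outside its range is refused whole. "gripper" is the finger opening in mm, from 0 to 87.8, set as the call begins (left out, the last holds). The fingers move at their own pace and stop on an object; "newtons" is the grip in N (left out, the last holds). Time passes only in rows, so rows that repeat a pose let the fingers close. It gives the time, the measured TCP pose, the force, the opening and the grip force at its end, in the units of the state.
- sense(): the state, without advancing time (a new reading comes with each control period).
- capture(name): name is "scene" or "top" or "wrist"; returns (picture, depth): 420x560x3 uint8, red, green, blue; 420x560 float32, m along the optical axis (not along the pixel's ray), 0 where there is no reading.
- camera_info(name): a dict with "intrinsics" (3x3 intrinsics, pixels), "R" (3x3) and "t" (3): a world point X has camera coordinates R X + t. Camera axes: x right, y down, z forward; pixel columns grow to the right and rows downward; lengths in m; the calibration is good to about 2 mm. A picture is of the moment at which its call begins: read the wrist's pose just before it. camera_info takes no time and is no camera call; for the wrist camera it gives the pose at the moment of the call.
- sign_off(): hands the job in; it is judged then, once.
Trained networks look in the newest picture that a camera, given by its name, has taken for a name from the list of things; names that differ only in an ending like _2 or _b are one class to them, and where a whole thing is asked for, a point or a joint stands for the part that bears it (a point fixed in the world has none). Each returns a list of dicts, best first, with "score" (0 to 1); they miss things now and then, are a little off and sometimes report something else, mostly with a low value. They report only what shows in the picture. A call takes as long as a camera call. They do not tell look-alikes from the thing itself.
- cut_out(camera, query): "pixels" (420x560 bool, what is visible of it) and "uv" ([column, row] in pixels, amid what is visible of it).
- tip_of(camera, query): "uv" ([column, row] in pixels: a listed point, or the origin of a listed thing).
The state is a dict: "clock": time; "qpos": joint angles; "joint_vel": joint speeds; "joint_efforts": joint torques, N m; "ee_pos": TCP position; "eef_rot": TCP orientation; "force": force on the tool from outside, world axes, zero at the start; "ft_torque": the same for the moment, N m; "width": opening from 0.0 (shut) to 1.0 (fully open); "finger_force": force on a finger pad.
Only numpy, scipy, OpenCV 4.12 (cv2) and the standard library are available. Lean on these libraries where they do the work, as an engineer would, in place of code of your own. Each camera call takes 0.05 s, during which the arm holds its last target. There are 200 camera calls.

### The job

Set up the green hole-punch press: take the flat steel setting key out of its wooden stand, push its blade fully home in the slot of the press so that the sliding plate is brought into line, and let go of it. Then take the ram, the tallest of the three steel pins in the dark rack, thread it from above through the upper and then the lower brass bush, and finish while still holding it upright by its head, about 2 cm of its nose showing below the lower bush and its head clear above the upper one, resting on nothing. Leave the key in place and everything else where it is.

Things in the scene. Friction and masses are not known exactly. Their poses are not given: they have to be found in the camera images.
- press: Green frame fixed on the bench, 128 mm wide (x), 250 mm long (y); origin on the bench under its middle. Two rails along y carry a steel sliding plate; an arch (y -25 to +15 mm, top 133 mm) reaches towards -y with the upper bush; a bridge (y +65 to +105 mm, top 92 mm) has the key slot. Below the bushes, between the rails (60 mm apart), it is open down to the bench.
- upper_bush (a point): Centre of the top of the upper brass bush, fixed in the press at its (0, -70, 135) mm. Vertical bore 15 mm, bush 34 mm outside and 24 mm deep (111 to 135 mm above the bench).
- lower_bush (a point): Centre of the top of the lower brass bush, in the sliding plate, 71 mm above the bench. Vertical bore 15 mm, 16 mm deep (55 to 71 mm above the bench).
- die_slide (a joint): Shift of the sliding plate along the press's y axis, m; 0 = lower bush exactly under the upper one. It starts 3 to 5 mm to the +y side; about 1.5 N of friction. The wedge-shaped tip of the key's blade, pushed down, draws it to within 2 mm of 0.
- key_slot (a point): Centre of the mouth of the key slot on top of the bridge, at the press's (0, 85, 92) mm. The slot is 28 mm along the press's x, 12 mm along its y, straight through the bridge (19 mm); right below is the like slot in the sliding plate, its mouth flared to 17 mm. Open below.
- key: Loose steel setting key, 180 g, at first in its stand. Origin at the shoulder: centre of the underside of its grip, z up. Grip block 36 (x) x 16 (y) x 46 mm high above it, to be pinched across the 16 mm. Blade below: 22 (x) x 10 (y) mm, 60 long, the last 24 tapering in y to 2. Same after half a turn. Home: shoulder on the bridge, origin at key_slot, x along the press's x.
- key_stand: Light wooden block fixed on the bench, 70 x 50 x 70 mm high, origin at the centre of its underside. A 26 x 12 mm slot in its top holds the key's blade upright, the key's shoulder on the top (70 mm above the bench).
- rack: Dark wooden block fixed on the bench, 150 (x) x 50 (y) x 50 mm high, origin at the centre of its underside. Three 13.5 mm holes 40 mm deep, 50 mm apart along its x, each with a steel pin standing in it; the ram may be in any of them.
- ram: Round steel ram, 190 g, 160 mm long, standing in the rack, nose 10 mm above the bench; may lean up to 2 degrees. Origin at the tip of its nose, z towards the head. Shaft 12 mm, nose tapering to 7 mm over the last 10 mm; head 18 mm thick from 118 to 160 mm. With the nose 35 mm above the bench in the press it shows 20 mm below the lower bush and its head clears the upper by 18 mm.
- ram_nose (a point): Tip of the ram's nose (its origin).
- ram_neck (a point): Point on the ram's axis 100 mm from the nose.
- ram_head (a point): Point on the ram's axis 140 mm from the nose, the middle of the head: the place to grip.
- punch_a: Short steel pin, 90 mm long, with an 18 mm head 30 mm high; stands in the rack with its top 100 mm above the bench; to be left alone. Origin at its lower end.
- punch_b: Short steel pin, 90 mm long, with a 16 mm head 15 mm high; stands in the rack with its top 100 mm above the bench; to be left alone. Origin at its lower end.
- glue_jar: Jar 60 mm wide, 85 mm high, bystander.
- polish_tin: Flat tin 64 mm wide, 25 mm high, bystander.
- hammer: Hammer lying on the bench, bystander.
- shoe_last: Wooden shoe last, 250 mm long, 100 mm high, bystander.
- brush: Brush lying on the bench, bystander.
- heel_block: Black rubber heel block, 65 x 60 x 30 mm, bystander.
There are look-alikes about, which are no part of the job. Leave any purple look-alike of the ram alone.

How it is judged:
On the way, in this order (a step that is already met when the one before it is completed fails the run):
1. the key is fully home in the slot of the press, let go, and the sliding plate is in line (z of key in the frame of key_slot between -0.003 and 0.003 m and horizontal distance between key and key_slot below 0.005 m and angle between key's own z axis and vertical below 0.08 rad and value of joint die_slide between -0.0028 and 0.0028 m and contact force between the fingers and key below 0.3 N), for 0.2 s.
2. the ram's nose has come through the upper bush (horizontal distance between ram_nose and upper_bush below 0.006 m and height (world z) of ram_nose below 0.108 m).
At the end, for the whole second after the job is handed in: Key home (shoulder within 3 mm of the bridge, 5 mm of the slot centre), upright, let go; plate within 2.8 mm of in line; ram gripped, still, upright within 0.08 rad, axis within 6 mm of both bush centres, nose 6 to 34 mm below the lower bush, so its head is at least 4 mm clear of the upper (all of step 1 and horizontal distance between ram_nose and lower_bush below 0.006 m and horizontal distance between ram_neck and upper_bush below 0.006 m and height (world z) of ram_nose between 0.021 and 0.049 m and angle between ram's own z axis and vertical below 0.08 rad and contact force between the fingers and ram above 3 N and linear speed of ram below 0.02 m/s); the arm keeps its last pose, push and grip.
It fails at once if a bystander or one of the short pins is displaced by more than 3 cm (distance of any of punch_a, punch_b, glue_jar, polish_tin, hammer, shoe_last, brush, heel_block from where it was at the start of the episode above 0.03 m).
It also fails if it takes over 72 s, if anything falls off the work surface, if the arm or the gripper's body presses on something with over 40 N, if the wrist force passes 120 N, or if a joint passes its speed limit or range.

## Working session

There is one attempt and no reset: what is moved stays moved. The work goes in short steps, Python scripts to look and compute and a tool call to move; the robot and the scene stay as the last step left them, time stands still between calls to the robot, and variables do not carry over. Pictures are saved under pics/ and viewed, at most 12 in all, crops included, and the job is handed in when it is done.

Besides the shell and the picture viewer there is one more tool, called as name(argument=value, ...), one argument or row to a line, values as JSON. apply_moves: Moves the arm, as the interface text tells. Its arguments: {"type":"object","properties":{"translation":{"type":"array","items":{"type":"array","items":{"type":"number"}}},"delta_rot":{"type":"array","items":{"type":"array","items":{"type":"number"}}},"gripper":{"type":"number"},"newtons":{"type":"number"}},"required":["translation","delta_rot"]}

```bash
mkdir -p pics
cat > h.py <<'E'
from workcell import *
import numpy as np, cv2
from scipy.spatial.transform import Rotation as Ro
def world(cam,uv,d):
    c=camera_info(cam);K=np.array(c["intrinsics"]);R=np.array(c["R"]);t=np.array(c["t"])
    return R.T@(np.linalg.inv(K)@np.array([uv[0],uv[1],1.])*d-t)
def atz(cam,uv,z):
    c=camera_info(cam);K=np.array(c["intrinsics"]);R=np.array(c["R"]);t=np.array(c["t"])
    o=-R.T@t; r=R.T@np.linalg.inv(K)@np.array([uv[0],uv[1],1.]); return o+r*(z-o[2])/r[2]
def proj(cam,X):
    c=camera_info(cam);p=np.array(c["intrinsics"])@(np.array(c["R"])@np.array(X)+np.array(c["t"])); return p[:2]/p[2]
def save(n,im): cv2.imwrite("pics/"+n,im[:,:,::-1])
def cloud(cam,d):
    c=camera_info(cam);K=np.array(c["intrinsics"]);R=np.array(c["R"]);t=np.array(c["t"])
    v,u=np.mgrid[:d.shape[0],:d.shape[1]]
    P=np.stack([(u-K[0,2])/K[0,0]*d,(v-K[1,2])/K[1,1]*d,d],-1)
    return (P-t)@R
def togo(target,zrot=None):
    """tool-frame shift in mm from the measured pose to target TCP position"""
    s=sense();R=Ro.from_rotvec(s["eef_rot"]); return R.inv().apply(np.array(target)-s["ee_pos"])*1000
E
python3 - <<'E'
from h import *
np.set_printoptions(precision=4,suppress=True)
a,da=capture("scene");b,db=capture("top")
save("scene.png",a);save("top.png",b)
np.savez("first.npz",a=a,da=da,b=b,db=db)
s=sense();print(s["ee_pos"],s["eef_rot"],Ro.from_rotvec(s["eef_rot"]).as_matrix(),s["clock"])
for cam in("top","scene"):
  for q in["upper_bush","key_slot","key","key_stand","rack","ram","ram_head","punch_a","press","lower_bush"]:
    D=db if cam=="top" else da
    for r in tip_of(cam,q)[:3]: print(cam,q,r["score"],np.array(r["uv"]))
E
```

```text
[0.2176 0.5854 0.2219] [-0.5558 -3.0919  0.0022] [[-0.9374  0.3483 -0.0004]
 [ 0.3483  0.9374 -0.0014]
 [-0.0001 -0.0014 -1.    ]] 0.1
top upper_bush 0.85 [281.5 223.2]
top key_slot 0.86 [221.7 236.7]
top key 0.61 [373.2 239.5]
top rack 0.77 [418.6 212.5]
top ram 0.5 [411.1 231.8]
top ram 0.5 [429.6 266.9]
top ram 0.42 [415.8 256.7]
top ram_head 0.6 [446.7 273.4]
top ram_head 0.59 [430.2 265.1]
top ram_head 0.48 [425.6 230.9]
top punch_a 0.57 [419.9 211.9]
top punch_a 0.36 [421.  199.5]
top press 0.87 [257.1 228.9]
top press 0.29 [353.  163.1]
top lower_bush 0.88 [279.  226.7]
scene upper_bush 0.95 [279.6 177.6]
scene upper_bush 0.39 [191.1 218.4]
scene key_slot 0.61 [318. 170.]
scene key 0.54 [190.  218.1]
scene key_stand 0.85 [192.9 241.8]
scene key_stand 0.23 [146.1 281. ]
scene rack 0.59 [145.  280.4]
scene ram 0.87 [113.  254.3]
scene ram 0.79 [135.2 252.4]
scene ram_head 0.83 [102.2 212.9]
scene ram_head 0.77 [123.  207.5]
scene ram_head 0.48 [135.2 219.7]
scene punch_a 0.53 [150.  291.7]
scene press 0.93 [298.1 206.1]
scene press 0.27 [355.7 176.4]
scene lower_bush 0.61 [280.1 196.8]
```

View pics/scene.png

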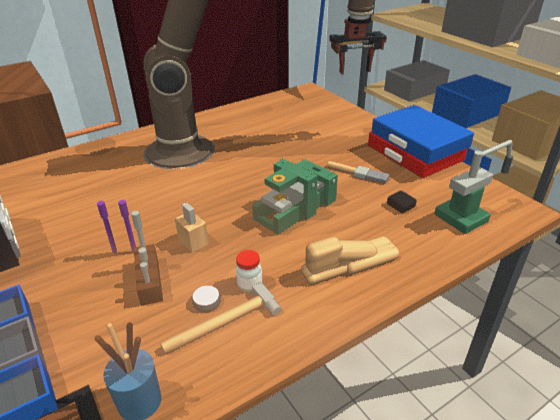

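View pics/top.png

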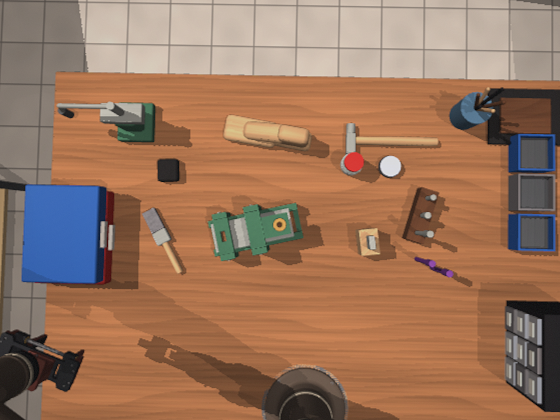

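The scene picture shows the press at (298,200), the key in its stand at (190,220), and the rack at (147,275). Three steel pins stand in the rack, the tallest with its head at (137,217). Two purple look-alikes stand outside the rack at (102,210) and (123,207). Next I compute positions.

Run:
```python
from h import *
np.set_printoptions(precision=4,suppress=True)
f=np.load("first.npz");a,da,b,db=[f[k] for k in("a","da","b","db")]
print("cam top",-np.array(camera_info("top")["R"]).T@camera_info("top")["t"],"scene",-np.array(camera_info("scene")["R"]).T@camera_info("scene")["t"],camera_info("top")["intrinsics"][0][0])
print("bush top",atz("top",[281.5,223.2],.135),"scene",atz("scene",[279.6,177.6],.135))
print("slot top",atz("top",[221.7,236.7],.092),"scene",atz("scene",[318,170],.092))
C=cloud("top",db)
def blob(name,u0,u1,v0,v1,z0,z1,cam="top",C=C):
    m=np.zeros(C.shape[:2],bool);m[v0:v1,u0:u1]=1;m&=(C[...,2]>z0)&(C[...,2]<z1)
    p=C[m]; 
    if len(p)<3: print(name,len(p));return
    r=cv2.minAreaRect((p[:,:2]*1000).astype(np.float32));print(name,len(p),p.mean(0),"rect",np.array(r[0]),np.array(r[1]),r[2])
blob("press arch",200,310,190,270,.12,.15)
blob("bridge",200,310,190,270,.082,.1)
blob("press all",200,310,190,270,.05,.15)
blob("key",345,395,215,265,.09,.14)
blob("stand",345,395,215,265,.06,.08)
blob("rack",395,450,175,250,.04,.06)
blob("pins",395,450,175,255,.085,.11)
blob("ram",395,450,175,255,.12,.2)
blob("purple",410,470,250,290,.12,.22)
S=cloud("scene",da)
blob("ramS",128,150,200,250,.14,.2,"scene",S)
blob("keyS",170,210,195,230,.09,.14,"scene",S)
blob("press archS",240,350,150,230,.128,.15,"scene",S)
blob("bridgeS",240,350,150,230,.086,.097,"scene",S)
save("crop1.png",cv2.hconcat([cv2.resize(a[185:310,80:220],None,fx=2.8,fy=2.8,interpolation=2),cv2.resize(b[170:295,345:485],None,fx=2.8,fy=2.8,interpolation=2)]))
```

```text
cam top [0.5279 0.0483 1.3274] scene [ 1.4042 -0.4809  0.8135] 461.82491559033184
bush top [0.5188 0.076  0.135 ] scene [0.5186 0.0827 0.135 ]
slot top [0.4789 0.236  0.092 ] scene [0.4904 0.2317 0.092 ]
press arch 1325 [0.507  0.1237 0.1328] rect [509.9171 112.3147] [128.2276 109.9287] 13.426881790161133
bridge 700 [0.4819 0.2331 0.0917] rect [490.8519 190.1084] [131.8309 130.4203] 13.045668601989746
press all 3385 [0.4993 0.1571 0.0973] rect [500.6497 151.7798] [134.0133 249.9653] 13.274469375610352
key 105 [ 0.4746 -0.1583  0.1115] rect [ 474.3431 -159.5182] [36.2893 16.5159] 7.018253803253174
stand 376 [ 0.4746 -0.1577  0.0689] rect [ 474.3449 -159.5436] [70.1943 50.4945] 7.8484721183776855
rack 879 [ 0.5495 -0.3053  0.0487] rect [ 549.8062 -308.2577] [ 51.9632 150.3598] 74.11087036132812
pins 89 [ 0.563  -0.3108  0.0969] rect [ 550.9055 -309.1167] [ 17.6652 112.6397] 74.6589126586914
ram 67 [ 0.5023 -0.2912  0.1601] rect [ 502.718  -293.9348] [15.4877 18.285 ] 6.305490493774414
purple 142 [ 0.4156 -0.3227  0.1503] rect [ 415.6833 -323.9982] [67.652  16.8892] 61.38985061645508
ramS 114 [ 0.5058 -0.2988  0.1584] rect [ 502.0345 -298.1523] [20.3064 17.4824] 10.499665260314941
keyS 146 [ 0.4801 -0.1654  0.1078] rect [ 475.9509 -163.518 ] [38.4262 17.5858] 5.223995208740234
press archS 756 [0.5112 0.1168 0.1334] rect [511.6727 108.9775] [128.3299 112.6215] 14.408194541931152
bridgeS 409 [0.4969 0.2221 0.0922] rect [492.1776 187.7242] [132.2565 133.3795] 12.956787109375
```

View pics/crop1.png

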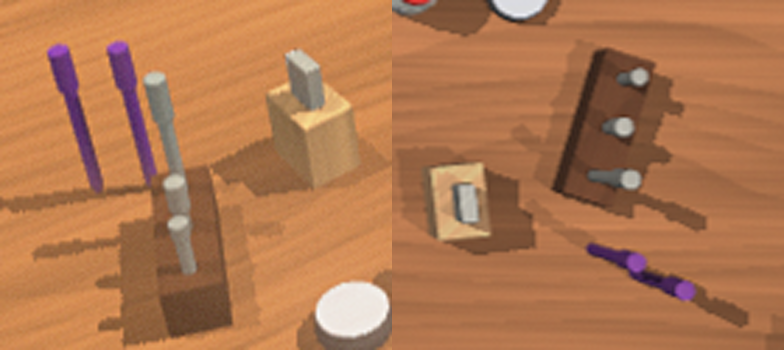

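Candidates for the ram: the steel pin in the rack at scene (137,215) / top (430,234), the purple ones at scene (102,210) and (123,207), and the two short steel pins. The tall steel pin fits: it is the tallest in the dark rack, its top is at about 0.165 m, and the crop confirms this. The purple ones stand outside the rack.

Now moving towards the key.

apply_moves(
  translation=[
    [-33, -41, 0],
    [-67, -81, -5],
    [-100, -122, -10],
    [-133, -163, -15],
    [-167, -203, -20],
  ],
  delta_rot=[
    [0, 0, 10],
    [0, 0, 20],
    [0, 0, 30],
    [0, 0, 40],
    [0, 0, 50],
  ],
  gripper=60,
  newtons=30,
)

```text
clock: 1.72
ee_pos: [0.3039, 0.3358, 0.243]
eef_rot: [-1.818, -2.562, -0.001]
force: [1.2, 0.3, 0.5]
width: 0.683
finger_force: 0.0
```

```bash
cat >> h.py <<'E'
def plan(xyz,yaw):
    """shift (tool axes, mm) and turn (rotvec deg) to TCP xyz, tool down, tool y at world angle yaw (deg)"""
    s=sense();R=Ro.from_rotvec(s["eef_rot"]);y=np.radians(yaw)
    Y=np.array([np.cos(y),np.sin(y),0]);Z=np.array([0,0,-1.]);G=Ro.from_matrix(np.c_[np.cross(Y,Z),Y,Z])
    print("at",s["clock"],np.round(s["ee_pos"],4),"shift",np.round(R.inv().apply(np.array(xyz)-s["ee_pos"])*1000,1),"turn",np.round((R.inv()*G).as_rotvec(True),2),"q7",round(s["qpos"][6],2))
E
python3 -c "
from h import *
plan((.4745,-.16,.24),-82.5)"
```

```text
at 1.725 [0.3039 0.3358 0.243 ] shift [-524.3   -2.8    2.7] turn [-1.0000e-02 -5.0000e-02  1.0179e+02] q7 -0.58
```

apply_moves(
  translation=[
    [-52, 0, 0],
    [-104, 0, 0],
    [-157, 0, 0],
    [-209, 0, 0],
    [-262, 0, 0],
  ],
  delta_rot=[
    [0, 0, 10.2],
    [0, 0, 20.4],
    [0, 0, 30.6],
    [0, 0, 40.8],
    [0, 0, 51],
  ],
)

```text
clock: 2.35
ee_pos: [0.3919, 0.0891, 0.243]
eef_rot: [-2.743, -1.53, -0.002]
force: [0.5, -0.0, 0.1]
width: 0.686
finger_force: 0.0
```

```bash
python3 -c "
from h import *
plan((.4745,-.16,.24),-82.5)"
```

```text
at 2.35 [0.3919 0.0891 0.243 ] shift [-168.5  201.1    2.9] turn [-2.000e-02 -8.000e-02  5.079e+01] q7 -0.91
```

apply_moves(
  translation=[
    [-34, 40, 0],
    [-68, 80, 1],
    [-101, 121, 2],
    [-135, 161, 3],
    [-168, 201, 3],
  ],
  delta_rot=[
    [0, 0, 10.2],
    [0, 0, 20.4],
    [0, 0, 30.6],
    [0, 0, 40.7],
    [0, 0, 50.8],
  ],
)

```text
clock: 2.98
ee_pos: [0.4761, -0.159, 0.24]
eef_rot: [-3.135, -0.206, -0.002]
force: [0.7, 1.0, -0.1]
width: 0.686
finger_force: 0.0
```

Run:
```python
from h import *
np.set_printoptions(precision=4,suppress=True)
plan((.4745,-.16,.24),-82.5)
ci=camera_info("wrist"); w,d=capture("wrist");save("w1.png",w)
print(-np.array(ci["R"]).T@ci["t"],ci["intrinsics"][0][0])
C=cloud("wrist",d)
for n,z0,z1 in(("key",.105,.125),("stand",.066,.074)):
    m=(C[...,2]>z0)&(C[...,2]<z1)&(abs(C[...,0]-.475)<.06)&(abs(C[...,1]+.16)<.05);p=C[m]
    r=cv2.minAreaRect((p[:,:2]*1000).astype(np.float32));print(n,len(p),p.mean(0),np.array(r[0]),np.array(r[1]),r[2])
```

```text
at 2.975 [ 0.4761 -0.159   0.24  ] shift [-1.7  0.8 -0. ] turn [-0.01 -0.07  0.01] q7 -1.0
[ 0.5578 -0.1477  0.4019] 375.85650984089176
key 905 [ 0.4797 -0.1694  0.1157] [ 478.4075 -169.4775] [35.6335 15.9282] 6.925299167633057
stand 3125 [ 0.482  -0.169   0.0703] [ 477.7293 -169.7028] [70.7465 50.0418] 6.770337104797363
```

View pics/w1.png

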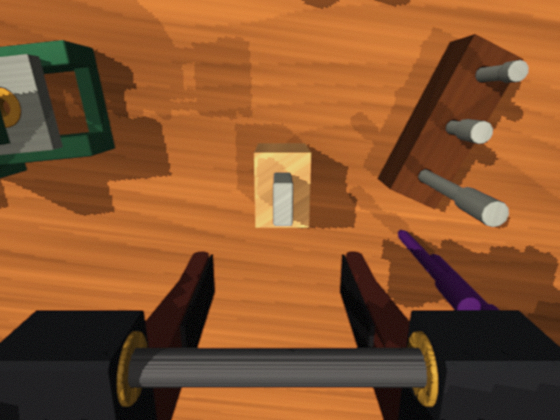

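The wrist picture shows the key upright in the stand at (283,200), nearly centred between the fingers (fingertip midpoint at 278). The wrist cloud puts the key 8 mm away from that, so I check the calibration.

Run:
```python
from h import *
np.set_printoptions(precision=4,suppress=True)
s=sense();ci=camera_info("wrist"); w,d=capture("wrist")
print(s["ee_pos"],-np.array(ci["R"]).T@ci["t"]);print(np.array(ci["intrinsics"]),np.array(ci["R"]))
R=Ro.from_rotvec(s["eef_rot"]).as_matrix();print("tool",R)
print("cam in tool",R.T@(-np.array(ci["R"]).T@ci["t"]-s["ee_pos"]),np.array(ci["R"])@R)
C=cloud("wrist",d)
for n,z0,z1 in(("key",.105,.125),("stand",.066,.074)):
    m=(C[...,2]>z0)&(C[...,2]<z1)&(abs(C[...,0]-.475)<.06)&(abs(C[...,1]+.16)<.05);p=C[m]
    r=cv2.minAreaRect((p[:,:2]*1000).astype(np.float32));print(n,len(p),p.mean(0),np.array(r[0]),np.array(r[1]),r[2])
print("tcp px",proj("wrist",s["ee_pos"]))
v=np.argwhere((C[...,2]<.275)&(C[...,2]>.235)&(d>0)); print(len(v))
for z in(.24,.245,.25,.26):
  m=(abs(C[...,2]-z)<.004)&(d>0)&(d<.3); q=(C[m]-s["ee_pos"])@R; 
  for sg in(1,-1):
    k=q[q[:,1]*sg>0]; 
    if len(k): print(z,sg,len(k),k[:,1].min(),k[:,1].max(),k[:,0].mean())
```

```text
[ 0.4773 -0.1654  0.2405] [ 0.5587 -0.1544  0.4025]
[[375.8565   0.     276.9926]
 [  0.     375.8565 210.5674]
 [  0.       0.       1.    ]] [[ 0.116  -0.9932  0.0056]
 [-0.9506 -0.1093  0.2905]
 [-0.2879 -0.039  -0.9569]]
tool [[ 0.993   0.1177  0.0032]
 [ 0.1177 -0.993  -0.0043]
 [ 0.0026  0.0047 -1.    ]]
cam in tool [ 0.0827 -0.0006 -0.1618] [[-0.0017  1.     -0.0009]
 [-0.9561 -0.0019 -0.293 ]
 [-0.293   0.0004  0.9561]]
key 906 [ 0.4769 -0.1598  0.1148] [ 475.1515 -159.8164] [36.4175 15.9396] 7.323471546173096
stand 3050 [ 0.4794 -0.1592  0.0692] [ 475.1658 -159.8713] [70.2594 50.1185] 7.802184581756592
tcp px [283.8665 275.989 ]
3124
0.24 1 129 0.026208826613538853 0.03512325984254619 0.0067935574804226405
0.24 -1 134 -0.04231244541351124 -0.0332873818920401 0.006597171238651607
0.245 1 269 0.026208826613538853 0.035359061111395244 0.007400740200385629
0.245 -1 270 -0.04250347548020003 -0.03318104585865741 0.006618202225996569
0.25 1 307 0.026211149337933913 0.035489745141006016 0.007332777083921523
0.25 -1 307 -0.04236737205363239 -0.03322035502620421 0.007121867433217783
0.26 1 363 0.026187502029504373 0.035194115437964336 0.00783748090663858
0.26 -1 367 -0.04254384712812669 -0.033202294427099176 0.0073076804776982885
```

```bash
cat >> h.py <<'E'
def fingers(C,d,s):
    R=Ro.from_rotvec(s["eef_rot"]).as_matrix();q=(C-s["ee_pos"])@R
    m=(d>0)&(abs(q[...,2]+.008)<.01)&(abs(q[...,0])<.02)&(d<.3)
    y=q[m][:,1]; return y[y>0].min(),y[y<0].max()
E
python3 - <<'E'
from h import *
np.set_printoptions(precision=4,suppress=True)
s=sense(); w,d=capture("wrist"); s2=sense()
print(s["ee_pos"],s2["ee_pos"],np.abs(s["joint_vel"]).max())
C=cloud("wrist",d);print(fingers(C,d,s))
m=(C[...,2]>.105)&(C[...,2]<.125)&(abs(C[...,0]-.475)<.06)&(abs(C[...,1]+.16)<.05);p=C[m]
r=cv2.minAreaRect((p[:,:2]*1000).astype(np.float32));print(r)
plan((.4752,-.160,.083),-82.5)
E
```

```text
[ 0.4762 -0.1629  0.2401] [ 0.4756 -0.1602  0.2396] 0.07415127997670524
(np.float64(0.02602724448481483), np.float64(-0.03330472309420932))
((476.1981506347656, -159.45480346679688), (35.4036865234375, 15.374407768249512), 7.266458988189697)
at 3.125 [ 0.4756 -0.1602  0.2396] shift [ -0.3  -0.5 156.6] turn [0.1  0.03 0.03] q7 -1.0
```

apply_moves(
  translation=[
    [0, 0, 30],
    [0, 1, 60],
    [0, 2, 90],
    [0, 2, 110],
    [0, 2, 110],
  ],
  delta_rot=[
    [0, 0, 0],
    [0, 0, 0],
    [0, 0, 0],
    [0, 0, 0],
    [0, 0, 0],
  ],
)

```text
clock: 3.75
ee_pos: [0.4748, -0.1579, 0.1286]
eef_rot: [-3.133, -0.218, 0.004]
force: [-0.1, 0.5, 0.6]
width: 0.686
finger_force: 0.0
```

Run:
```python
from h import *
np.set_printoptions(precision=4,suppress=True)
capture("wrist");s=sense();ci=camera_info; w,d=capture("wrist"); s2=sense()
print(s["ee_pos"],s2["ee_pos"])
C=cloud("wrist",d);print(fingers(C,d,s2))
m=(C[...,2]>.105)&(C[...,2]<.125)&(abs(C[...,0]-.475)<.03)&(abs(C[...,1]+.16)<.018);p=C[m]
r=cv2.minAreaRect((p[:,:2]*1000).astype(np.float32));print(r)
plan((.4752,-.162,.083),-82.5)
```

```text
[ 0.4756 -0.1585  0.1296] [ 0.4761 -0.1588  0.1302]
(np.float64(0.028884001175866248), np.float64(-0.03052438658170453))
((477.31243896484375, -162.9551239013672), (35.96380615234375, 15.907929420471191), 7.6290202140808105)
at 3.85 [ 0.4761 -0.1588  0.1302] shift [-1.4  3.  47.2] turn [-0.02 -0.03  0.4 ] q7 -0.86
```

apply_moves(
  translation=[
    [0, 4, 16],
    [0, 4, 32],
    [0, 4, 47],
    [0, 4, 47],
  ],
  delta_rot=[
    [0, 0, 0],
    [0, 0, 0.4],
    [0, 0, 0.4],
    [0, 0, 0.4],
  ],
)

```text
clock: 4.35
ee_pos: [0.4754, -0.1633, 0.0812]
eef_rot: [-3.135, -0.203, 0.004]
force: [-0.1, -0.8, 0.4]
width: 0.69
finger_force: 0.0
```

apply_moves(
  translation=[
    [0, 0, 0],
    [0, 0, 0],
    [0, 0, 0],
    [0, 0, 0],
    [0, 0, 0],
  ],
  delta_rot=[
    [0, 0, 0],
    [0, 0, 0],
    [0, 0, 0],
    [0, 0, 0],
    [0, 0, 0],
  ],
  gripper=5,
  newtons=30,
)

```text
clock: 4.97
ee_pos: [0.4765, -0.1634, 0.0828]
eef_rot: [-3.135, -0.203, -0.001]
force: [-0.1, 0.6, 2.0]
width: 0.18
finger_force: 30.0
```

apply_moves(
  translation=[
    [0, 0, -35],
    [0, 0, -80],
    [0, 0, -125],
    [-3, -40, -145],
    [-6, -90, -145],
  ],
  delta_rot=[
    [0, 0, 0],
    [0, 0, 0],
    [0, 0, 0],
    [0, 0, -2],
    [0, 0, -4],
  ],
)

```text
clock: 5.6
ee_pos: [0.4593, -0.075, 0.229]
eef_rot: [3.126, 0.31, 0.005]
force: [0.0, 1.4, -3.2]
width: 0.178
finger_force: 30.0
```

```bash
python3 -c "
from h import *
plan((.40,.215,.225),-76.7);s=sense();print(s['width'],s['finger_force'])"
```

```text
at 5.6 [ 0.4593 -0.075   0.229 ] shift [  -1.2 -296.     3.9] turn [ 0.02 -0.17 -1.97] q7 -1.17
0.1778262032768532 29.99842196702957
```

apply_moves(
  translation=[
    [0, -55, 2],
    [0, -110, 3],
    [0, -170, 3],
    [0, -230, 3],
    [0, -286, 3],
  ],
  delta_rot=[
    [0, 0, -2],
    [0, 0, -2],
    [0, 0, -2],
    [0, 0, -2],
    [0, 0, -2],
  ],
)

```text
clock: 6.22
ee_pos: [0.4013, 0.2072, 0.2247]
eef_rot: [-3.119, -0.368, 0.0]
force: [0.5, 0.6, -2.6]
width: 0.178
finger_force: 30.0
```

apply_moves(
  translation=[
    [0, 0, 0],
    [0, 0, 0],
    [0, 0, 0],
  ],
  delta_rot=[
    [0, 0, 0],
    [0, 0, 0],
    [0, 0, 0],
  ],
)

```text
clock: 6.6
ee_pos: [0.4025, 0.204, 0.2246]
eef_rot: [3.12, 0.363, -0.0]
force: [0.1, 0.1, -1.3]
width: 0.182
finger_force: 30.0
```

Run:
```python
from h import *
np.set_printoptions(precision=4,suppress=True)
s=sense(); w,d=capture("wrist"); s2=sense();save("w2.png",w);np.savez("w2.npz",w=w,d=d)
C=cloud("wrist",d);np.save("C2.npy",C)
print(s["ee_pos"],s2["ee_pos"],fingers(C,d,s))
plan((.40,.215,.225),-76.7)
for q in("key_slot","upper_bush","lower_bush"):
    for r in tip_of("wrist",q)[:2]:
        print(q,r["score"],r["uv"],atz("wrist",r["uv"],{"key_slot":.092,"upper_bush":.135,"lower_bush":.071}[q]))
```

```text
[0.4025 0.204  0.2246] [0.4026 0.204  0.2246] (np.float64(0.0003405239046370637), np.float64(-1.542645898766506e-05))
at 6.65 [0.4026 0.204  0.2246] shift [  0.  -11.3  -0.4] turn [-0.    0.01 -0.02] q7 -1.84
key_slot 0.72 [266.9, 89.9] [0.4851 0.2316 0.092 ]
key_slot 0.19 [84.1, 72.7] [0.4661 0.3653 0.092 ]
```

View pics/w2.png

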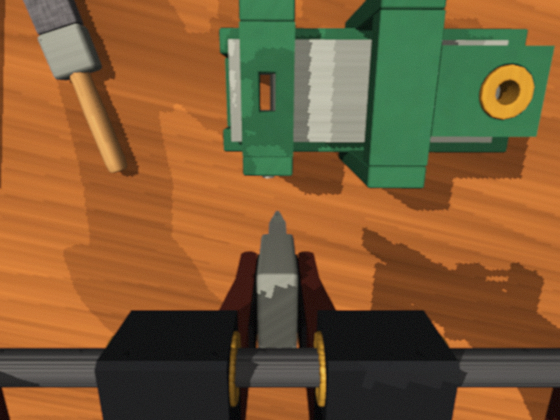

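Wrist picture: the held key has its tip at (278,213). The slot is at (266,91) on the bridge and the upper bush at (508,92). Next I measure key and slot in the same picture.

Run:
```python
from h import *
np.set_printoptions(precision=4,suppress=True)
f=np.load("w2.npz");w,d=f["w"],f["d"];C=np.load("C2.npy");s=sense()
# bridge
m=np.zeros(d.shape,bool);m[0:180,235:300]=1;m&=(abs(C[...,2]-.092)<.006);print("z",np.median(C[m][:,2]))
# slot: colour not green inside the bridge
g=w.astype(int);green=(g[...,1]>g[...,0]+15)
sl=np.zeros(d.shape,np.uint8);sl[60:120,250:284]=~green[60:120,250:284]
n,l,st,ce=cv2.connectedComponentsWithStats(sl);k=1+st[1:,4].argmax();print("slot px",st[k],ce[k])
cn=np.argwhere(l==k)[:,::-1].astype(np.float32);P=np.array([atz("wrist",u,.092)[:2]*1000 for u in cn],np.float32)
r=cv2.minAreaRect(P);print("slot rect",r)
bb=st[k]
slot=atz("wrist",[bb[0]+bb[2]/2-.5,bb[1]+bb[3]/2-.5],.092);print("slot bbox centre",slot)
pr=C[m][:,:2]*1000;rr=cv2.minAreaRect(pr.astype(np.float32));print("bridge",rr)
m2=np.zeros(d.shape,bool);m2[0:190,360:450]=1;m2&=abs(C[...,2]-.133)<.005;print("arch",cv2.minAreaRect((C[m2][:,:2]*1000).astype(np.float32)))
hue=(g[...,0]>g[...,2]+70)&(g[...,1]>100);hb=np.zeros(d.shape,np.uint8);hb[50:130,470:545]=hue[50:130,470:545]
cts,_=cv2.findContours(hb,cv2.RETR_EXTERNAL,cv2.CHAIN_APPROX_NONE);c=max(cts,key=cv2.contourArea);e=cv2.fitEllipse(c);print("bush",e,atz("wrist",e[0],.135))
# key from cloud in tool frame
R=Ro.from_rotvec(s["eef_rot"]).as_matrix();q=(C-s["ee_pos"])@R
for z0,z1 in((-.036,-.028),(0,.01),(.018,.03),(.035,.045),(.06,.073)):
    mm=(d>0)&(q[...,2]>z0)&(q[...,2]<z1)&(abs(q[...,0])<.03)&(abs(q[...,1])<.011)
    if mm.any(): a=q[mm]*1000;print("key z",z0,len(a),"y",a[:,1].min(),a[:,1].max(),"x",a[:,0].min(),a[:,0].max())
for uv in([278,213],[273,213],[283,213]): pass
print("tip px world",atz("wrist",[278,213],s["ee_pos"][2]-.073))
```

```text
z 0.09177677439912602
slot px [259  73  16  38 603] [266.5373  91.5307]
slot rect ((483.6055908203125, 232.1294708251953), (26.379505157470703, 11.34464168548584), 13.090081214904785)
slot bbox centre [0.4838 0.2321 0.092 ]
bridge ((482.59722900390625, 231.25975036621094), (125.23890686035156, 40.13593673706055), 12.969179153442383)
arch ((500.3184814453125, 136.77059936523438), (116.75294494628906, 52.872406005859375), 13.003266334533691)
bush ((507.3094177246094, 91.34027099609375), (48.057090759277344, 56.64455795288086), 40.6656494140625) [0.5189 0.0813 0.135 ]
key z -0.036 3396 y -10.970640704512272 10.937256542583299 x -16.05528072427252 18.617211881216367
key z 0 252 y -9.302942628870944 10.886185405294523 x 10.947479796595154 18.439891605726807
key z 0.018 4 y -2.5331020221100546 3.4294266312583095 x 11.124076937551102 11.427010265842393
key z 0.035 106 y -5.0071313047085155 4.833323622754108 x 10.271627175397525 11.330022568352499
key z 0.06 37 y -2.2938570947292036 2.7044335579591716 x 10.319802432340218 11.280391494469765
tip px world [0.4114 0.2064 0.1517]
```

```bash
python3 -c "
from h import *
plan((.4838,.2321,.180),-76.95)"
```

```text
at 6.8 [0.4025 0.2046 0.2247] shift [85.4 -8.  44.7] turn [-0.01 -0.01  0.28] q7 -1.84
```

apply_moves(
  translation=[
    [30, -3, 5],
    [60, -6, 15],
    [85, -8, 30],
    [85, -8, 42],
    [85, -8, 45],
  ],
  delta_rot=[
    [0, 0, 0.3],
    [0, 0, 0.3],
    [0, 0, 0.3],
    [0, 0, 0.3],
    [0, 0, 0.3],
  ],
)

```text
clock: 7.42
ee_pos: [0.482, 0.2319, 0.1786]
eef_rot: [3.12, 0.357, -0.003]
force: [0.1, 0.2, -2.7]
width: 0.181
finger_force: 30.0
```

apply_moves(
  translation=[
    [0, 0, 0],
    [0, 0, 0],
    [0, 0, 0],
  ],
  delta_rot=[
    [0, 0, 0],
    [0, 0, 0],
    [0, 0, 0],
  ],
)

```text
clock: 7.8
ee_pos: [0.4831, 0.2331, 0.1803]
eef_rot: [-3.12, -0.359, -0.001]
force: [-0.4, 0.9, -2.0]
width: 0.18
finger_force: 30.0
```

Run:
```python
from h import *
np.set_printoptions(precision=4,suppress=True)
w,d=capture("wrist");s=sense();C=cloud("wrist",d);np.savez("w3.npz",w=w,d=d,C=C)
save("w3.png",cv2.resize(w[100:380,150:430],(700,700))[:600])
plan((.4838,.2321,.10),-76.95)
print("slot px expected",proj("wrist",[.4838,.2321,.092]),"tip",proj("wrist",s["ee_pos"]+[0,0,-.073]))
```

```text
at 7.85 [0.4831 0.2331 0.1801] shift [ 0.4  1.2 80.1] turn [-0.04 -0.04  0.08] q7 -1.67
slot px expected [279.128  218.2355] tip [277.5781 226.0926]
```

View pics/w3.png

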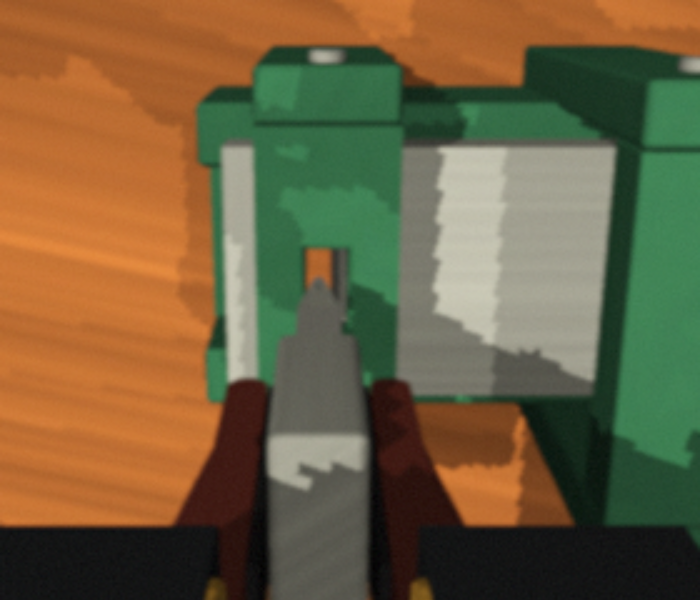

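The tip is at crop (319,285) and the slot spans x 303–348, so the key needs about 1.6 mm more in tool +y before going down.

apply_moves(
  translation=[
    [0.5, 1.6, 0],
    [0.5, 1.6, 12],
    [0.5, 1.6, 24],
    [0.5, 1.6, 30],
    [0.5, 1.6, 35],
  ],
  delta_rot=[
    [0, 0, 0],
    [0, 0, 0],
    [0, 0, 0],
    [0, 0, 0],
    [0, 0, 0],
  ],
)

```text
clock: 8.48
ee_pos: [0.4838, 0.2313, 0.1439]
eef_rot: [3.121, 0.359, -0.001]
force: [0.0, -0.5, -2.1]
width: 0.185
finger_force: 30.0
```

apply_moves(
  translation=[
    [0, 0, 8],
    [0, 0, 16],
    [0, 0, 20],
    [0, 0, 20],
  ],
  delta_rot=[
    [0, 0, 0],
    [0, 0, 0],
    [0, 0, 0],
    [0, 0, 0],
  ],
)

```text
clock: 8.98
ee_pos: [0.4837, 0.2317, 0.1244]
eef_rot: [-3.121, -0.359, 0.001]
force: [-1.3, 0.8, -3.1]
width: 0.182
finger_force: 30.0
```

apply_moves(
  translation=[
    [0, 0, 6],
    [0, 0, 12],
    [0, 0, 18],
    [0, 0, 21],
    [0, 0, 22],
  ],
  delta_rot=[
    [0, 0, 0],
    [0, 0, 0],
    [0, 0, 0],
    [0, 0, 0],
    [0, 0, 0],
  ],
)

```text
clock: 9.6
ee_pos: [0.4839, 0.2314, 0.1046]
eef_rot: [-3.12, -0.358, 0.001]
force: [-10.9, -2.7, 33.6]
width: 0.183
finger_force: 30.0
```

Run:
```python
from h import *
np.set_printoptions(precision=4,suppress=True)
w,d=capture("wrist");s=sense();C=cloud("wrist",d)
save("w4.png",cv2.resize(w[100:380,150:430],(600,600)))
R=Ro.from_rotvec(s["eef_rot"]).as_matrix();q=(C-s["ee_pos"])@R
m=(d>0)&(abs(q[...,1])<.006)&(q[...,0]>-.012)&(q[...,0]<.016)&(q[...,2]<-.02)&(q[...,2]>-.05)
print("key top z",np.median(C[m][:,2]),m.sum())
m=(abs(C[...,2]-.092)<.006)&(abs(q[...,0]-.04)<.02)&(abs(q[...,1])<.015)&(d>0);print("bridge z",np.median(C[m][:,2]),m.sum(),s["ee_pos"],s["force"])
```

```text
key top z 0.13764016788317773 1934
bridge z 0.0917633859049937 5118 [0.4838 0.2314 0.1047] [-8.8811 -2.0291 26.3169]
```

View pics/w4.png

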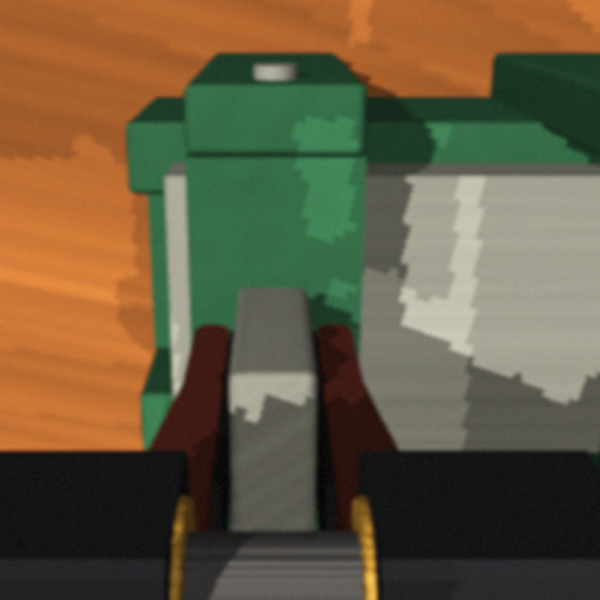

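The shoulder sits on the bridge and the key top is 45.9 mm above it, so the key is home. Releasing.

apply_moves(
  translation=[
    [0, 0, 0],
    [0, 0, -1],
    [0, 0, -1],
    [0, 0, -1],
    [0, 0, -1],
  ],
  delta_rot=[
    [0, 0, 0],
    [0, 0, 0],
    [0, 0, 0],
    [0, 0, 0],
    [0, 0, 0],
  ],
  gripper=44,
)

```text
clock: 10.28
ee_pos: [0.4839, 0.2314, 0.1035]
eef_rot: [3.121, 0.359, -0.0]
force: [0.1, -0.6, 0.0]
width: 0.498
finger_force: 0.0
```

apply_moves(
  translation=[
    [0, 0, -30],
    [0, 0, -70],
    [0, 0, -110],
    [0, 0, -140],
    [0, 0, -140],
  ],
  delta_rot=[
    [0, 0, 0],
    [0, 0, 0],
    [0, 0, 0],
    [0, 0, 0],
    [0, 0, 0],
  ],
)

```text
clock: 10.9
ee_pos: [0.4851, 0.2319, 0.2457]
eef_rot: [-3.119, -0.359, -0.006]
force: [0.4, 0.7, 0.6]
width: 0.503
finger_force: 0.0
```

Run:
```python
from h import *
np.set_printoptions(precision=4,suppress=True)
w,d=capture("wrist");s=sense();C=cloud("wrist",d)
m=(abs(C[...,2]-.138)<.008)&(abs(C[...,0]-.484)<.04)&(abs(C[...,1]-.232)<.03)
print("key",np.median(C[m][:,2]),cv2.minAreaRect((C[m][:,:2]*1000).astype(np.float32)),s["force"],s["width"])
plan((.505,-.20,.30),-82)
plan((.505,-.20,.30),98)
```

```text
key 0.13590795113842286 ((482.7718200683594, 231.8452606201172), (35.79335021972656, 15.358257293701172), 13.311363220214844) [-0.7848 -0.0517 -1.0157] 0.49938210153996776
at 10.95 [0.4842 0.2317 0.2441] shift [-77.7 425.1 -56.4] turn [-0.06 -0.08  5.13] q7 -1.71
at 10.95 [0.4842 0.2317 0.2441] shift [-77.7 425.1 -56.4] turn [   0.12   -0.09 -174.87] q7 -1.71
```

```bash
python3 -c "
from h import *
plan((.502,-.296,.275),-82)"
```

```text
at 10.95 [0.4842 0.2317 0.2441] shift [-102.4  517.9  -31.5] turn [-0.06 -0.08  5.13] q7 -1.71
```

apply_moves(
  translation=[
    [-8, 40, -15],
    [-18, 90, -30],
    [-30, 150, -31],
    [-41, 208, -31],
    [-51, 260, -31],
  ],
  delta_rot=[
    [0, 0, 0.5],
    [0, 0, 1],
    [0, 0, 1.5],
    [0, 0, 2],
    [0, 0, 2.5],
  ],
  gripper=50,
)

```text
clock: 11.58
ee_pos: [0.4924, -0.0353, 0.2735]
eef_rot: [3.128, 0.29, -0.002]
force: [0.1, 0.6, -0.2]
width: 0.568
finger_force: 0.0
```

```bash
python3 -c "
from h import *
plan((.502,-.296,.275),-82)"
```

```text
at 11.575 [ 0.4924 -0.0353  0.2735] shift [-38.4 258.   -1.5] turn [-0.    0.08  2.58] q7 -1.27
```

apply_moves(
  translation=[
    [-8, 56, -1],
    [-17, 112, -1],
    [-26, 168, -1],
    [-34, 224, -1],
    [-38, 258, -1],
  ],
  delta_rot=[
    [0, 0, 0.5],
    [0, 0, 1],
    [0, 0, 1.5],
    [0, 0, 2],
    [0, 0, 2.5],
  ],
)

```text
clock: 12.2
ee_pos: [0.5021, -0.2967, 0.274]
eef_rot: [3.134, 0.218, -0.004]
force: [-0.1, 0.2, 0.1]
width: 0.567
finger_force: 0.0
```

apply_moves(
  translation=[
    [0, 0, 0],
    [0, 0, 0],
    [0, 0, 0],
    [0, 0, 0],
    [0, 0, 0],
  ],
  delta_rot=[
    [0, 0, 0],
    [0, 0, 0],
    [0, 0, 0],
    [0, 0, 0],
    [0, 0, 0],
  ],
)

```text
clock: 12.82
ee_pos: [0.5037, -0.2933, 0.2758]
eef_rot: [-3.133, -0.224, -0.001]
force: [0.2, 0.2, 0.5]
width: 0.569
finger_force: 0.0
```

Run:
```python
from h import *
np.set_printoptions(precision=4,suppress=True)
w,d=capture("wrist");s=sense();C=cloud("wrist",d);np.savez("w5.npz",w=w,d=d,C=C);save("w5.png",w)
print(s["ee_pos"],fingers(C,d,s))
near=(abs(C[...,0]-.503)<.03)&(abs(C[...,1]+.296)<.03)&(d>0)
for z0,z1 in((.165,.175),(.13,.16),(.09,.12),(.055,.08)):
    m=near&(C[...,2]>z0)&(C[...,2]<z1)
    if m.sum()>3: print(z0,m.sum(),C[m].mean(0),cv2.minAreaRect((C[m][:,:2]*1000).astype(np.float32))[:2])
pm=(w[...,2]>w[...,1].astype(int)+40)&(d>0);print("purple",pm.sum(),C[pm].min(0) if pm.any() else 0,C[pm].max(0) if pm.any() else 0)
for r in tip_of("wrist","ram_head")[:3]: print(r,atz("wrist",r["uv"],.15))
```

```text
[ 0.5036 -0.2934  0.2758] (np.float64(0.023967770319148606), np.float64(-0.02555317562334124))
0.165 436 [ 0.5033 -0.2943  0.1693] ((502.60760498046875, -294.5021667480469), (17.372529983520508, 17.2529296875))
0.13 205 [ 0.5096 -0.2941  0.1456] ((507.2275695800781, -294.18475341796875), (9.1517915725708, 18.15839385986328))
0.09 83 [ 0.5079 -0.2952  0.1037] ((507.18115234375, -295.46075439453125), (4.330428123474121, 11.295315742492676))
0.055 62 [ 0.508  -0.2961  0.0673] ((507.26947021484375, -296.5234069824219), (11.555244445800781, 4.424570083618164))
purple 5461 [ 0.2914 -0.6497 -0.0012] [ 0.685  -0.2974  0.1617]
{'uv': [282.4, 204.3], 'score': 0.95} [ 0.5039 -0.2974  0.15  ]
{'uv': [323.0, 309.6], 'score': 0.91} [ 0.4144 -0.3461  0.15  ]
{'uv': [279.9, 283.8], 'score': 0.59} [ 0.4339 -0.3054  0.15  ]
```

View pics/w5.png

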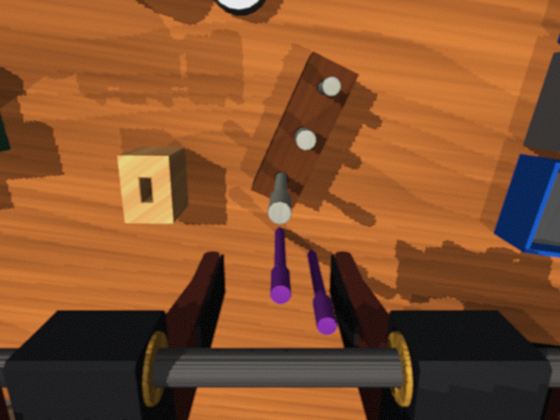

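The ram is the steel head at (279,212), standing in the rack. The purple ones at (281,292) and (325,325) are outside the rack. Descending on the ram.

apply_moves(
  translation=[
    [-0.8, 2, 35],
    [-0.8, 2, 75],
    [-0.8, 2, 110],
    [-0.8, 2, 135],
    [-0.8, 2, 145],
  ],
  delta_rot=[
    [0, 0, 0],
    [0, 0, 0],
    [0, 0, 0],
    [0, 0, 0],
    [0, 0, 0],
  ],
)

```text
clock: 13.55
ee_pos: [0.5024, -0.2956, 0.1294]
eef_rot: [-3.133, -0.222, 0.003]
force: [0.3, -1.0, 1.1]
width: 0.565
finger_force: 0.0
```

apply_moves(
  translation=[
    [0, 0, 0],
    [0, 0, 0],
    [0, 0, 0],
    [0, 0, 0],
    [0, 0, 0],
  ],
  delta_rot=[
    [0, 0, 0],
    [0, 0, 0],
    [0, 0, 0],
    [0, 0, 0],
    [0, 0, 0],
  ],
  gripper=5,
  newtons=40,
)

```text
clock: 14.18
ee_pos: [0.5034, -0.2967, 0.1313]
eef_rot: [3.133, 0.222, 0.002]
force: [0.7, -0.7, 3.9]
width: 0.198
finger_force: 40.0
```

apply_moves(
  translation=[
    [0, 0, -20],
    [0, 0, -50],
    [0, 0, -95],
    [0, 0, -135],
    [0, 0, -150],
  ],
  delta_rot=[
    [0, 0, 0],
    [0, 0, 0],
    [0, 0, 0],
    [0, 0, 0],
    [0, 0, 0],
  ],
)

```text
clock: 14.8
ee_pos: [0.5031, -0.2963, 0.2834]
eef_rot: [3.133, 0.222, 0.004]
force: [0.2, -0.3, -2.4]
width: 0.196
finger_force: 40.0
```

```bash
python3 -c "
from h import *
s=sense();print(s['force'],s['width'],s['finger_force'])
plan((.44,.062,.29),-77)
plan((.5189,.0813,.29),-77)"
```

```text
[ 0.22335535 -0.31631001 -2.44513587] 0.19625267478583144 39.97087776660919
at 14.8 [ 0.5031 -0.2963  0.2834] shift [ -11.9 -363.6   -6.9] turn [ 0.04 -0.15 -4.89] q7 -0.69
at 14.8 [ 0.5031 -0.2963  0.2834] shift [  68.9 -371.6   -6.6] turn [ 0.04 -0.15 -4.89] q7 -0.69
```

apply_moves(
  translation=[
    [-1, -35, -7],
    [-3, -85, -7],
    [-5, -140, -7],
    [-6, -195, -7],
    [-8, -250, -7],
  ],
  delta_rot=[
    [0, 0, -1],
    [0, 0, -2],
    [0, 0, -3],
    [0, 0, -4],
    [0, 0, -4.9],
  ],
)

```text
clock: 15.42
ee_pos: [0.4583, -0.0477, 0.287]
eef_rot: [-3.121, -0.358, 0.002]
force: [0.9, -0.2, -1.5]
width: 0.198
finger_force: 40.0
```

apply_moves(
  translation=[
    [4, -50, 0],
    [8, -95, 0],
    [10, -112, 0],
    [10, -112, 0],
    [10, -112, 0],
  ],
  delta_rot=[
    [0, 0, 0],
    [0, 0, 0],
    [0, 0, 0],
    [0, 0, 0],
    [0, 0, 0],
  ],
)

```text
clock: 16.05
ee_pos: [0.444, 0.0605, 0.2873]
eef_rot: [3.121, 0.354, -0.001]
force: [-0.5, 0.3, -1.7]
width: 0.195
finger_force: 40.0
```

apply_moves(
  translation=[
    [0, 0, 0],
    [0, 0, 0],
    [0, 0, 0],
    [0, 0, 0],
  ],
  delta_rot=[
    [0, 0, 0],
    [0, 0, 0],
    [0, 0, 0],
    [0, 0, 0],
  ],
)

```text
clock: 16.55
ee_pos: [0.4443, 0.0615, 0.2877]
eef_rot: [-3.121, -0.356, -0.0]
force: [0.3, -0.3, -2.0]
width: 0.198
finger_force: 40.0
```

Run:
```python
from h import *
np.set_printoptions(precision=4,suppress=True)
s=sense();w,d=capture("wrist");C=cloud("wrist",d);np.savez("w6.npz",w=w,d=d,C=C);save("w6.png",w)
print(s["ee_pos"],sense()["ee_pos"],s["width"])
plan((.5189,.0813,.29),-77)
g=w.astype(int);hue=((g[...,0]>g[...,2]+70)&(g[...,1]>100)&(abs(C[...,2]-.135)<.012)).astype(np.uint8)
hue=cv2.morphologyEx(hue,cv2.MORPH_OPEN,np.ones((3,3)))
cts,_=cv2.findContours(hue,cv2.RETR_EXTERNAL,cv2.CHAIN_APPROX_NONE)
for c in cts:
    if cv2.contourArea(c)>200: e=cv2.fitEllipse(c);print("bush",e,atz("wrist",e[0],.135))
R=Ro.from_rotvec(s["eef_rot"]).as_matrix();q=(C-s["ee_pos"])@R
for z0 in(-.03,-.01,.01,.03,.05,.07,.09,.105):
    m=(d>0)&(q[...,2]>z0)&(q[...,2]<z0+.012)&(abs(q[...,0])<.025)&(abs(q[...,1])<.013)
    if m.sum()>4: a=q[m]*1000;print("ram z",z0,len(a),"y",a[:,1].min(),a[:,1].max(),"xmax",np.percentile(a[:,0],95))
for n in("ram_nose","ram_neck"):
    for r in tip_of("wrist",n)[:2]: print(n,r,atz("wrist",r["uv"],s["ee_pos"][2]+.019-(.14 if "nose" in n else .04)))
```

```text
[0.4443 0.0615 0.2877] [0.4442 0.0616 0.2877] 0.19792269316078656
at 16.6 [0.4442 0.0616 0.2877] shift [77.2 -2.4 -2.3] turn [-0.   -0.    0.01] q7 -1.56
bush ((275.80145263671875, 102.41127014160156), (40.593753814697266, 41.38887405395508), 165.7274627685547) [0.5192 0.0801 0.135 ]
ram z -0.03 972 y -12.98846119202567 12.959968745861078 xmax 13.37999138844581
ram z -0.01 643 y -12.94411518615904 12.988792275727018 xmax 13.378791052122105
ram z 0.01 204 y -6.286571068564073 5.345841884080776 xmax 5.7810718986738525
ram z 0.03 160 y -6.254788340744904 5.353123058178288 xmax 5.851537099094353
ram z 0.05 123 y -6.07051239394836 5.248015860751161 xmax 5.889690771224334
ram z 0.07 98 y -6.322327764949249 5.555715284355875 xmax 5.939246786061
ram z 0.09 80 y -6.224143757333159 5.452399287216581 xmax 6.0431294777753655
ram z 0.105 39 y -5.703623477512424 5.63280662496055 xmax 6.104130461670854
ram_nose {'uv': [279.7, 205.1], 'score': 0.8} [0.4451 0.06   0.1667]
ram_nose {'uv': [551.3, 243.1], 'score': 0.47} [ 0.4629 -0.1614  0.1667]
ram_neck {'uv': [277.3, 262.4], 'score': 0.56} [0.4421 0.0615 0.2667]
ram_neck {'uv': [273.0, 100.7], 'score': 0.32} [0.522  0.0819 0.2667]
```

View pics/w6.png

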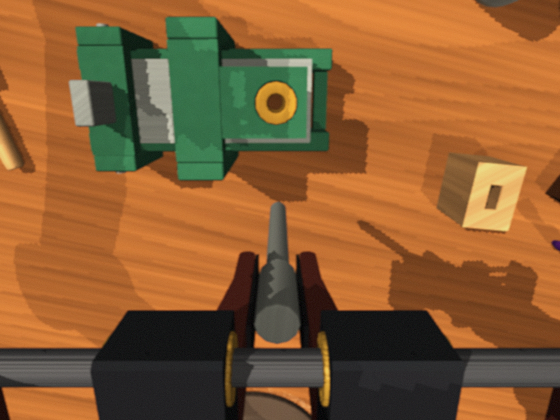

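The bush is at (276,102). The held ram hangs straight, with its nose at about (279,205). Moving it over the bush.

apply_moves(
  translation=[
    [25, -0.5, 0],
    [55, -1, 0],
    [77, -1, 5],
    [77, -1, 12],
    [77, -1, 17],
  ],
  delta_rot=[
    [0, 0, 0],
    [0, 0, 0],
    [0, 0, 0],
    [0, 0, 0],
    [0, 0, 0],
  ],
)

```text
clock: 17.32
ee_pos: [0.5182, 0.0796, 0.2699]
eef_rot: [3.121, 0.355, -0.002]
force: [0.6, -0.3, -2.8]
width: 0.194
finger_force: 40.0
```

apply_moves(
  translation=[
    [0, 0, 0],
    [0, 0, 0],
    [0, 0, 0],
    [0, 0, 0],
    [0, 0, 0],
  ],
  delta_rot=[
    [0, 0, 0],
    [0, 0, 0],
    [0, 0, 0],
    [0, 0, 0],
    [0, 0, 0],
  ],
)

```text
clock: 17.95
ee_pos: [0.519, 0.0801, 0.2707]
eef_rot: [-3.121, -0.356, -0.0]
force: [-0.7, 0.0, -2.9]
width: 0.197
finger_force: 40.0
```

Run:
```python
from h import *
s=sense();w,d=capture("wrist");plan((.519,.080,.271),-77)
print("bush px",proj("wrist",[.519,.0803,.135]),"nose",proj("wrist",s["ee_pos"]+[0,0,-.121]))
save("w7.png",cv2.resize(w[130:330,180:380],(600,600),interpolation=2))
```

```text
at 18.0 [0.519  0.08   0.2707] shift [-0.   0.  -0.3] turn [-0.   -0.01  0.02] q7 -1.42
bush px [277.04841186 200.61121255] nose [277.38157043 205.67094072]
```

View pics/w7.png

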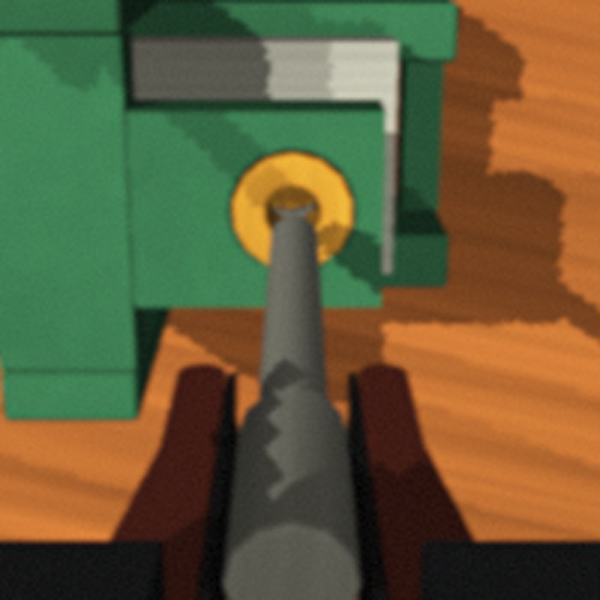

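The nose (295,213 in the crop) lines up with the bush centre (293,211). Lowering.

apply_moves(
  translation=[
    [0, 0, 8],
    [0, 0, 16],
    [0, 0, 24],
    [0, 0, 32],
    [0, 0, 36],
  ],
  delta_rot=[
    [0, 0, 0],
    [0, 0, 0],
    [0, 0, 0],
    [0, 0, 0],
    [0, 0, 0],
  ],
)

```text
clock: 18.62
ee_pos: [0.5188, 0.08, 0.2339]
eef_rot: [3.121, 0.356, -0.001]
force: [0.9, -0.5, -1.8]
width: 0.197
finger_force: 40.0
```

apply_moves(
  translation=[
    [0, 0, 8],
    [0, 0, 17],
    [0, 0, 26],
    [0, 0, 33],
    [0, 0, 36],
  ],
  delta_rot=[
    [0, 0, 0],
    [0, 0, 0],
    [0, 0, 0],
    [0, 0, 0],
    [0, 0, 0],
  ],
)

```text
clock: 19.25
ee_pos: [0.5189, 0.08, 0.1981]
eef_rot: [3.121, 0.356, -0.001]
force: [0.3, 0.2, -2.0]
width: 0.198
finger_force: 40.0
```

apply_moves(
  translation=[
    [0, 0, 5],
    [0, 0, 10],
    [0, 0, 14],
    [0, 0, 14],
  ],
  delta_rot=[
    [0, 0, 0],
    [0, 0, 0],
    [0, 0, 0],
    [0, 0, 0],
  ],
)

```text
clock: 19.75
ee_pos: [0.5188, 0.08, 0.1843]
eef_rot: [3.121, 0.356, -0.001]
force: [0.5, -0.6, -2.0]
width: 0.199
finger_force: 40.0
```

Nose at 0.063 m, inside the lower bush with no contact. On to TCP 0.156.

apply_moves(
  translation=[
    [0, 0, 7],
    [0, 0, 14],
    [0, 0, 21],
    [0, 0, 27],
    [0, 0, 28],
  ],
  delta_rot=[
    [0, 0, 0],
    [0, 0, 0],
    [0, 0, 0],
    [0, 0, 0],
    [0, 0, 0],
  ],
)

```text
clock: 20.38
ee_pos: [0.5188, 0.0801, 0.1561]
eef_rot: [3.121, 0.356, -0.001]
force: [-0.2, 1.3, -1.1]
width: 0.2
finger_force: 40.0
```

apply_moves(
  translation=[
    [0, 0, 0],
    [0, 0, 0],
    [0, 0, 0],
    [0, 0, 0],
    [0, 0, 0],
  ],
  delta_rot=[
    [0, 0, 0],
    [0, 0, 0],
    [0, 0, 0],
    [0, 0, 0],
    [0, 0, 0],
  ],
)

```text
clock: 21.0
ee_pos: [0.519, 0.0801, 0.1567]
eef_rot: [-3.121, -0.356, 0.0]
force: [-0.7, 0.8, -2.1]
width: 0.201
finger_force: 40.0
```

Run:
```python
from h import *
np.set_printoptions(precision=4,suppress=True)
s=sense();w,d=capture("wrist");C=cloud("wrist",d)
R=Ro.from_rotvec(s["eef_rot"]).as_matrix();q=(C-s["ee_pos"])@R
m=(d>0)&(abs(q[...,0])<.006)&(abs(q[...,1])<.006)&(q[...,2]<-.025)&(q[...,2]>-.06)
print("head top z (want ~.195)",np.median(C[m][:,2]),m.sum(),s["ee_pos"],s["force"],s["finger_force"],s["width"],s["clock"])
b,db=capture("scene");S=cloud("scene",db)
m=(abs(S[...,2]-.137)<.008)&(abs(S[...,0]-.484)<.04)&(abs(S[...,1]-.232)<.03)
print("key",S[m].mean(0) if m.any() else None,m.sum())
save("s2.png",cv2.resize(b[130:250,220:380],(800,600)))
```

```text
head top z (want ~.195) 0.19494101569806718 897 [0.519  0.0801 0.1567] [-0.7315  0.7625 -2.0932] 39.980528354644775 0.20081316093434753 21.0
key [0.4846 0.2288 0.136 ] 70
```

View pics/s2.png

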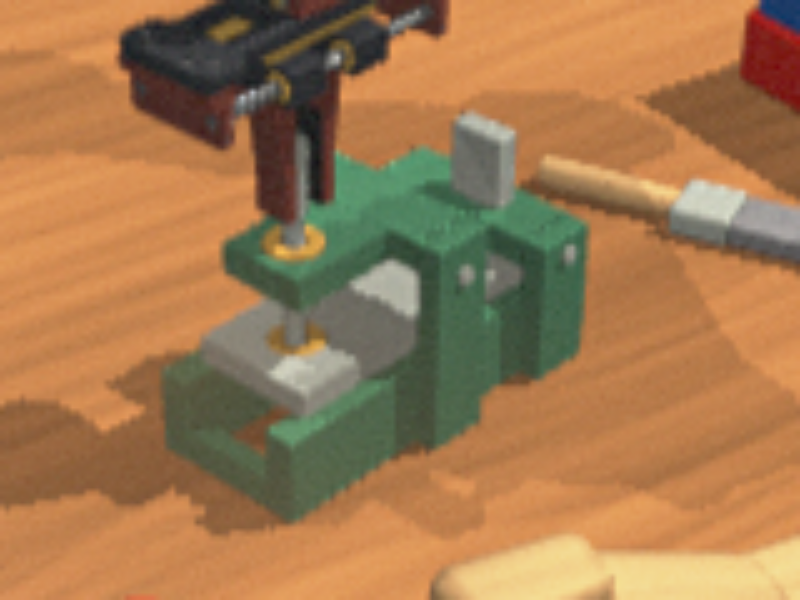

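The picture shows the ram through both bushes (upper at 293,240, lower at 297,340) and the key home in the bridge at (484,160). Forces are steady, so I hand in.

```bash
python3 -c "
from workcell import *
print(sign_off())"
```

```text
the job is handed in; nothing more can be done
None
```

The job is handed in: the key is home and released in the press, and the ram is held upright through both bushes with its nose about 2 cm below the lower one; sign-off gave no verdict.

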